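# Turn the mixing wheel until its valve stem points straight up

### The arm

A 6-joint arm with a two-finger parallel gripper is mounted at the origin on a cart in front of the work surface, level with it; the furniture and walls round the work are solid. World frame = base frame: x ahead of the robot, y to its left, z up, the work surface at z = 0. Lengths are in mm, angles in rad, forces in N, time in s.
With the tool pointing down it reaches from about 350 to 775 mm from the base axis. Payload 7.3 kg.
Tool frame: the origin (TCP) lies midway between the tips of the shut fingers; the grasp point (between the pads) lies 19 mm behind it (bot.grip_depth is the distance from the TCP to the grasp point, in mm); z points along the fingers, x is the direction in which the jaws open and shut, and the axes are right-handed (so a half turn about z gives the same grasp; the last joint's range is limited). The gripper opens to 92 mm and grips with 3 to 60 N. Pads are 19 mm wide; open, the fingers measure 130 mm over their backs; the gripper's body (75 mm by 190 mm) begins 47 mm behind the grasp point.
Start: joints at [1.132, 0.342, 1.524, -0, 1.275, -0.146], TCP at [151.518, 502.68, 226.741] pointing down, gripper open.
Joint ranges: [-2.53, 2.53], [-0.77, 2.02], [0.04, 2.7], [-1, 4.14], [0.28, 2.66], [-3.11, 3.11]. Speed limits (rad/s): [2.57, 2.57, 3.14, 3.14, 3.14, 3.14].

### API

Orientations are given as [roll, pitch, yaw] about the fixed x, y, z axes, in that order (R = Rz(yaw) Ry(pitch) Rx(roll)).
In Python, from plant import bot gives the robot as it stands. The module is installed in compiled form; this text tells all that it offers.
- The arm moves only by the shell command python3 -m inch 'ROWS'. ROWS is JSON, a list that holds one entry, the list of rows, each a list of 7 numbers: the shift along the tool's x, y, z each as a share of 0.2 m, from -1 to 1, then the turn, a rotation vector about the tool's x, y, z each as a share of 45 degrees, from -1 to 1, then the closure, from -1 (fully open) to 1 (shut), so that 0 is half open. A call has exactly 10 rows; each row is the pose to reach, as a shift and turn from the pose commanded when the call began, along the tool's axes at that moment; what a row does not reach only later rows make up. A row lasts 1/8 s, in which the tool goes at most 62.5 mm and 10.7 degrees, less where a joint would pass 70% of its speed; a pose out of reach is approached as far as the arm can. A call with a number of a shift or a turn outside -1 to 1 is refused whole. A call with a gripper value outside its range is refused whole. The fingers move at their own pace and stop on an object; the grip force is fixed at half the most. Time passes only in rows, so rows that repeat a pose let the fingers close, or fill a call up. It gives the time, the measured TCP pose, the force and the opening at its end, in the units of the state.
- bot.get_obs(): the state, without advancing time (a new reading comes with each control period).
- bot.capture(name): name is "scene" or "top"; returns the picture (400x640x3 uint8, red, green, blue); there is no depth.
- bot.camera_params(name): a dict with "fx", "fy", "cx", "cy" (pixels), "R" (3x3) and "t" (3): a world point X has camera coordinates R X + t. Camera axes: x right, y down, z forward; pixel columns grow to the right and rows downward; lengths in mm; the calibration is good to about 2 mm. A picture is of the moment at which its call begins. camera_params takes no time and is no camera call.
- bot.close_job(): hands the job in, once; it reports no verdict.
The state is a dict: "time": time; "joint_positions": joint angles; "dq": joint speeds; "tau": joint torques, N m; "tool_pos": TCP position; "tcp_rot": TCP orientation; "contact_force": force on the tool from outside, world axes, zero at the start; "moment": the same for the moment, N m; "grip_width": finger opening in mm.
Only numpy, scipy, OpenCV 4.12 (cv2) and the standard library are available. Lean on these libraries where they do the work, as an engineer would, in place of code of your own. Each camera call takes 0.05 s, during which the arm holds its last target.

### The job

Turn the upright mixing wheel by pushing one of its spokes after another with the fingertips, until the short valve stem on its ring points straight up, ready to be opened, and leave the wheel standing still there. Push only, without gripping: do not press on the valve stem, do not lift or shift the stand, and leave the vials and the other things around it where they are.

Things in the scene. Friction and masses are not known exactly. Their poses are not given: they have to be found in the camera images.
- stand: Loose heavy (about 5 kg) grey stand: base plate 190 x 220 mm, top at 19 mm, on rubber feet; pedestal and bearing behind the wheel, 201 mm high. Origin on the bench, 10 mm before the plate's centre; z up, x is the axle and points back, away from the robot, turned 15 to 45 degrees to the left. The wheel stands in the plane x = -20 mm of this frame, bearing and pedestal at x = +26 mm and beyond.
- wheel_hub (a point): Centre of the wheel, on its axle, in the plane of spokes and ring, 165 mm above the bench. Axes turn with the wheel: z towards the valve stem, x along the axle, to the back. Hub: steel, radius 20 mm, reaching 24 mm before the spoke plane. Ring: aluminium tube 22 mm thick, mean radius 74 mm, outer radius 85 mm.
- spoke_end (a point): Outer end of the spoke next to the stem, 30 degrees clockwise from it as seen from the front, 135 mm from the hub. All six spokes are alike: straight round steel bars 10 mm thick, 60 degrees apart (30, 90, 150, 210, 270, 330 degrees from the stem); they pass the ring and stick out freely to 135 mm from the hub.
- wheel (a joint): Turn of the wheel in rad; 0 (or a whole turn, +-6.28) = stem straight up; positive = clockwise seen from the front: +1.57 has the stem pointing right. Turns both ways, more than two turns. Bearing friction of 0.25 N m (about 2 N at a spoke's end) holds it wherever it is left. Starts with the stem roughly downward, at 2.2 to 4.08.
- valve_stem: The valve stem: steel, on the outside of the ring between two spokes, much shorter than a spoke, with a 26 mm wide collar and a round black plastic cap 24 mm wide; from radius 83 to 109 mm from the hub. Origin at its foot on the ring, 83 mm from the hub; z outward along the stem. Not to be pressed.
- vial_a: Bystander: small glass vial with black cap, 27 mm wide, 62 mm high, loose on the bench before the stand, to the left. Origin under its centre.
- vial_c: Bystander: small glass vial with white cap, 27 mm wide, 62 mm high, loose on the bench before the stand, to the right. Origin under its centre.
- weigh_boat: Bystander: white weighing boat, 78 x 78 x 19 mm, loose on the bench to the right. Origin under its centre.
- timer: Bystander: small white timer, 58 x 66 x 19 mm, loose on the bench to the left of the stand. Origin under its centre.

How it is judged (in metres and radians):
On the way, in this order (a step that is already met when the one before it is completed fails the run):
1. the stem has been turned to the upper half (angle between valve_stem's own z axis and vertical below 1.05 rad), for 0.1 s.
2. the valve stem points straight up (angle between valve_stem's own z axis and vertical below 0.12 rad), for 0.2 s.
At the end, for the whole second after the job is handed in: The valve stem points straight up within 0.12 rad (7 degrees) and the wheel is at rest; the stand is upright within 30 mm of where it was, and the vials, weighing boat and timer are within 20 mm of where they were (angle between valve_stem's own z axis and vertical below 0.12 rad and velocity of joint wheel between -0.05 and 0.05 rad/s and distance of stand from where it was at the start of the episode below 0.03 m and angle between stand's own z axis and vertical below 0.05 rad and distance of each of vial_a, vial_c, weigh_boat, timer from where it was at the start of the episode below 0.02 m); the robot touches nothing.
It fails at once if the valve stem is pressed (more than 2 N) (contact force between the arm and valve_stem above 2 N).
It fails at once if the valve stem is pressed by the fingers (more than 2 N) (contact force between the fingers and valve_stem above 2 N).
It fails at once if the stand is shifted or lifted (more than 30 mm) (distance of stand from where it was at the start of the episode above 0.03 m).
It fails at once if the stand is tipped (angle between stand's own z axis and vertical above 0.1 rad).
It fails at once if a vial, the weighing boat or the timer is disturbed (more than 20 mm) (distance of any of vial_a, vial_c, weigh_boat, timer from where it was at the start of the episode above 0.02 m).
It also fails if it takes over 67 s, if anything falls off the work surface, if the arm or the gripper's body presses on something with over 40 N, if the wrist force passes 120 N, or if a joint passes its speed limit or range.

## Working session

There is one attempt and no reset: what is moved stays moved. The work goes in short steps, Python scripts to look and compute and a shell command to move; the robot and the scene stay as the last step left them, time stands still between calls to the robot, and variables do not carry over. Pictures are saved under pics/ and viewed, and the job is handed in when it is done.

```bash
mkdir -p pics; python3 - <<'E'
from plant import bot
import cv2
for n in("scene","top"):
    p=bot.camera_params(n);print(n,p)
    cv2.imwrite(f"pics/{n}0.png",bot.capture(n)[:,:,::-1])
print(bot.get_obs())
E
```

```text
scene {'fx': 490.31079759047674, 'fy': 490.31079759047674, 'cx': 321.8045973491543, 'cy': 192.73845900581156, 'R': array([[-0.90272928, -0.42992525, -0.01562469],
       [-0.2907873 ,  0.63653704, -0.71432719],
       [ 0.31705299, -0.64030061, -0.69963743]]), 't': array([ 439.25147231,  343.7423409 , 1120.70414386])}
top {'fx': 469.7225707621535, 'fy': 469.7225707621535, 'cx': 321.36216082755857, 'cy': 200.0748330509281, 'R': array([[-0.01371695, -0.99983422,  0.01197405],
       [-0.98623675,  0.01155514, -0.16493499],
       [ 0.16476928, -0.01407165, -0.98623175]]), 't': array([ -94.74899493,  567.21336231, 1351.15529635])}
{'time': 0.1, 'joint_positions': array([ 1.13200204e+00,  3.42614183e-01,  1.52489972e+00,  3.45816065e-05,
        1.27539117e+00, -1.46015113e-01]), 'dq': array([-9.45416674e-04, -1.99951659e-03, -4.57925165e-03,  8.68473717e-05,
        5.33777102e-04,  1.44110527e-03]), 'tau': array([ 1.07028784e-03, -4.31999803e+01, -2.44694048e+01,  7.18641886e-02,
        5.25614619e-02, -6.18898639e-05]), 'tool_pos': array([151.34868313, 502.34667597, 226.14222648]), 'tcp_rot': array([-3.14136898e+00,  1.29364773e-03,  1.27800721e+00]), 'contact_force': array([-0.23604931, -0.01936216, -0.38595048]), 'moment': array([-0.04391816,  0.02405269, -0.00361679]), 'grip_width': 91.68242567698233}
```

View pics/scene0.png

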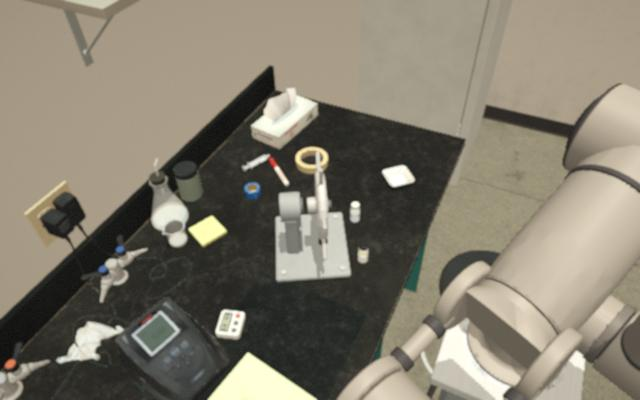

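View pics/top0.png

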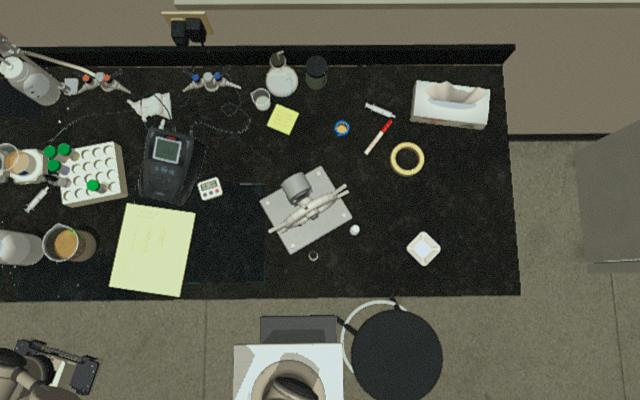

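```bash
python3 - <<'E'
import cv2
a=cv2.imread("pics/scene0.png")[130:290,255:385];b=cv2.imread("pics/top0.png")[155:270,250:370]
cv2.imwrite("pics/s1.png",cv2.resize(a,None,fx=3.7,fy=3.7,interpolation=cv2.INTER_CUBIC))
cv2.imwrite("pics/t1.png",cv2.resize(b,None,fx=5,fy=5,interpolation=cv2.INTER_CUBIC))
E
```

```text
(no output)
```

View pics/s1.png

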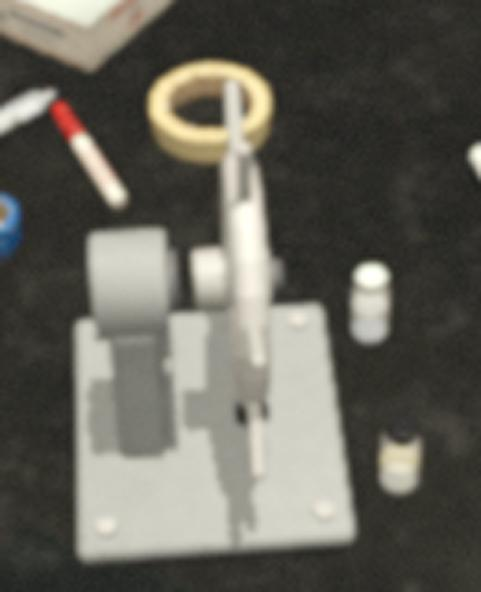

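View pics/t1.png

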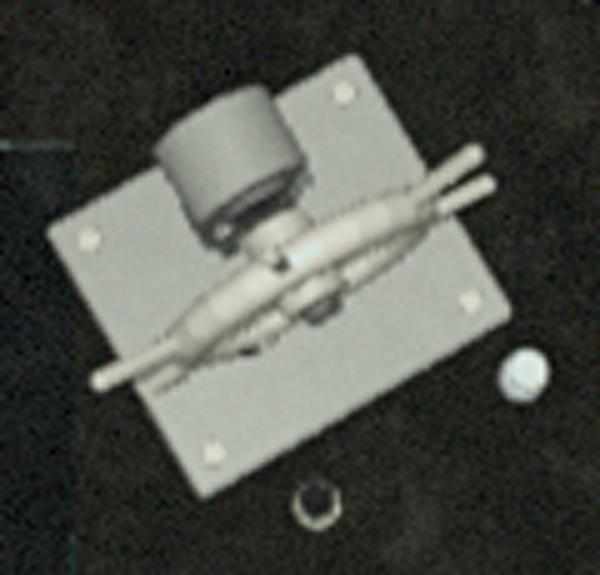

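```bash
cat > h.py <<'E'
import numpy as np,cv2
from scipy.optimize import least_squares
from plant import bot
def proj(n,X):
    p=bot.camera_params(n);X=np.atleast_2d(X);c=X@np.array(p["R"]).T+p["t"]
    return np.c_[p["fx"]*c[:,0]/c[:,2]+p["cx"],p["fy"]*c[:,1]/c[:,2]+p["cy"]]
def unproj(n,uv,z):
    p=bot.camera_params(n);R=np.array(p["R"]);d=R.T@np.array([(uv[0]-p["cx"])/p["fx"],(uv[1]-p["cy"])/p["fy"],1]);o=-R.T@p["t"]
    return o+d*(z-o[2])/d[2]
def S2W(s,P):
    c,q=np.cos(s[2]),np.sin(s[2]);P=np.atleast_2d(P);return np.c_[s[0]+c*P[:,0]-q*P[:,1],s[1]+q*P[:,0]+c*P[:,1],P[:,2]]
def wheelpt(s,r,a,x=-20.):  # a = clockwise from up seen from front (front looks along +x; right = -y)
    return S2W(s,[x,-r*np.sin(a),165+r*np.cos(a)])[0]
E
python3 - <<'E'
from h import *
top=np.array([(355,53),(512,312),(203,497),(48,232)])/5+[250,155]
sc=np.array([(320,303),(355,540),(82,560),(77,320)])/3.7+[255,130]
sc=sc # check order
C=np.array([(105,-110,19),(-85,-110,19),(-85,110,19),(105,110,19.)])
sc=np.array([(77,320),(320,303),(355,540),(82,560)])/3.7+[255,130]
for nm,w in(("both",(1,1)),("top",(1,0)),("scene",(0,1))):
    f=lambda s:np.r_[w[0]*(proj("top",S2W(s,C))-top).ravel(),w[1]*(proj("scene",S2W(s,C))-sc).ravel()]
    r=least_squares(f,[550,30,.5]);print(nm,r.x,np.degrees(r.x[2]),r.fun.round(1))
    if nm=="both": np.save("s.npy",r.x)
s=np.load("s.npy")
print(unproj("top",(250+523/5,155+370/5),60),unproj("top",(250+319/5,155+498/5),62),unproj("scene",(255+372/3.7,130+275/3.7),62),unproj("scene",(255+402/3.7,130+438/3.7),62))
for t in np.arange(2.2,4.1,.1):
    print(round(t,1),[tuple(((proj("top",wheelpt(s,135,t+np.radians(k)))[0]-[250,155])*5).round()) for k in(30,90,150,210,270,330)])
E
```

```text
both [ 5.34234780e+02 -5.92785002e+01  5.24989436e-01] 30.079678991558072 [-0.3 -0.6  0.5  0.2 -0.6  0.7 -1.1 -0.3 -0.4  0.1  0.7  0.1  0.8 -1.
 -0.6 -0.7]
top [ 5.34306632e+02 -6.04256094e+01  5.25573694e-01] 30.11315451524286 [ 0.  -0.6  0.9  0.2 -0.2  0.7 -0.8 -0.3 -0.  -0.   0.  -0.   0.  -0.
 -0.  -0. ]
scene [ 5.33933435e+02 -5.79534346e+01  5.24577115e-01] 30.056054726558198 [-0.  -0.   0.   0.  -0.   0.  -0.  -0.  -0.5  0.4  0.6  0.4  0.7 -0.5
 -0.8 -0.3]
[ 477.02651653 -197.78671033   60.        ] [404.0520102  -77.70431394  62.        ] [ 478.03817518 -201.64958216   62.        ] [399.11992997 -65.96379603  62.        ]
2.2 [(np.float64(382.0), np.float64(262.0)), (np.float64(186.0), np.float64(375.0)), (np.float64(83.0), np.float64(404.0)), (np.float64(201.0), np.float64(300.0)), (np.float64(435.0), np.float64(168.0)), (np.float64(509.0), np.float64(160.0))]
2.3 [(np.float64(364.0), np.float64(274.0)), (np.float64(169.0), np.float64(383.0)), (np.float64(84.0), np.float64(399.0)), (np.float64(223.0), np.float64(286.0)), (np.float64(452.0), np.float64(161.0)), (np.float64(50
[... 3479 characters left out ...]
64(406.0)), (np.float64(116.0), np.float64(364.0)), (np.float64(329.0), np.float64(222.0)), (np.float64(504.0), np.float64(145.0)), (np.float64(460.0), np.float64(207.0)), (np.float64(277.0), np.float64(327.0))]
3.9 [(np.float64(100.0), np.float64(408.0)), (np.float64(130.0), np.float64(352.0)), (np.float64(353.0), np.float64(209.0)), (np.float64(509.0), np.float64(146.0)), (np.float64(446.0), np.float64(217.0)), (np.float64(258.0), np.float64(337.0))]
4.0 [(np.float64(93.0), np.float64(409.0)), (np.float64(145.0), np.float64(340.0)), (np.float64(375.0), np.float64(197.0)), (np.float64(512.0), np.float64(148.0)), (np.float64(431.0), np.float64(228.0)), (np.float64(239.0), np.float64(348.0))]
```

```bash
python3 - <<'E'
from h import *
s=np.load("s.npy")
for t in (2.5,3.55):
    for r in(83,109): print(t,r,(proj("top",wheelpt(s,r,t))-[250,155])*5,(proj("scene",wheelpt(s,r,t))-[255,130])*3.7)
    for k in(30,90,150,210,270,330): print(k,((proj("top",wheelpt(s,135,t+np.radians(k)))-[250,155])*5).round(),((proj("scene",wheelpt(s,135,t+np.radians(k)))-[255,130])*3.7).round())
E
```

```text
2.5 83 [[376.48520005 252.09629157]] [[242.78840397 294.23551541]]
2.5 109 [[398.68763255 244.08577315]] [[241.60215112 298.5774168 ]]
30 [[326. 298.]] [[248. 392.]]
90 [[139. 395.]] [[262. 482.]]
150 [[ 92. 387.]] [[262. 365.]]
210 [[269. 257.]] [[246. 145.]]
270 [[480. 150.]] [[232.  83.]]
330 [[489. 183.]] [[235. 209.]]
3.55 83 [[252.55037093 327.53154788]] [[252.52226098 390.91629209]]
3.55 109 [[238.57454104 341.53255455]] [[254.22508258 424.83519891]]
30 [[139. 395.]] [[262. 482.]]
90 [[ 92. 387.]] [[262. 365.]]
150 [[270. 256.]] [[245. 145.]]
210 [[480. 150.]] [[232.  83.]]
270 [[489. 183.]] [[235. 210.]]
330 [[325. 298.]] [[248. 392.]]
```

```bash
cat >> h.py <<'E'
from scipy.spatial.transform import Rotation as Ro
def tgt(s,a,r,gap=0):
    a=np.radians(a);rt=r*np.sin(a)-(5+gap)*np.cos(a)-9.5;up=r*np.cos(a)+(5+gap)*np.sin(a)
    return S2W(s,[-20,-rt,165+up])[0]
def rel(P,yaw=None):
    o=bot.get_obs();R=Ro.from_euler("xyz",o["tcp_rot"])
    d=R.inv().apply(np.atleast_2d(P)-o["tool_pos"])/200
    print("time",round(o["time"],2),"pos",o["tool_pos"].round(1),"rpy",o["tcp_rot"].round(3),"F",o["contact_force"].round(1))
    w=np.zeros(3)
    if yaw is not None: w=(R.inv()*Ro.from_euler("xyz",[np.pi,0,yaw])).as_rotvec()/np.radians(45)
    for x in d: print(x.round(3),w.round(3))
E
python3 - <<'E'
from h import *
s=np.load("s.npy");P=tgt(s,51,118,12);print(P,tgt(s,51,118),wheelpt(s,0,0))
rel([[151,502,390],P],s[2])
E
```

```text
[ 552.76666605 -131.17775139  252.47128749] [ 556.55167978 -137.71258339  243.14553595] [516.92819564 -69.30257749 165.        ]
time 0.1 pos [151.3 502.3 226.1] rpy [-3.141e+00  1.000e-03  1.278e+00] F [-0.2 -0.  -0.4]
[-0.003 -0.001 -0.819] [0.    0.002 0.959]
[-2.454  2.836 -0.129] [0.    0.002 0.959]
```

```bash
python3 -m inch '[[[0,0,-0.3,0,0,0.1,1],[0,0,-0.6,0,0,0.3,1],[-0.1,0.1,-0.8,0,0,0.5,1],[-0.3,0.3,-0.8,0,0,0.7,1],[-0.5,0.5,-0.8,0,0,0.85,1],[-0.65,0.7,-0.8,0,0,0.96,1],[-0.8,0.9,-0.8,0,0,0.96,1],[-0.9,1,-0.8,0,0,0.96,1],[-1,1,-0.8,0,0,0.96,1],[-1,1,-0.8,0,0,0.96,1]]]'
python3 - <<'E'
from h import *
s=np.load("s.npy");P=tgt(s,51,118,12)
rel([P,P+[0,0,130]],s[2])
E
```

```text
time: 1.35
tool_pos: [284.5, 252.8, 386.9]
tcp_rot: [-3.141, -0.0, 0.523]
contact_force: [-1.0, -0.1, 0.4]
grip_width: 0.8
time 1.35 pos [284.5 252.8 386.9] rpy [-3.141 -0.     0.523] F [-1.  -0.1  0.4]
[0.203 2.334 0.672] [-0.    -0.    -0.003]
[0.203 2.333 0.022] [-0.    -0.    -0.003]
```

```bash
python3 -m inch '[[[0.05,0.2,0,0,0,0,1],[0.1,0.4,0,0,0,0,1],[0.1,0.6,0,0,0,0,1],[0.1,0.8,0,0,0,0,1],[0.1,1,0,0,0,0,1],[0.1,1,0,0,0,0,1],[0.1,1,0,0,0,0,1],[0.1,1,0,0,0,0,1],[0.1,1,0,0,0,0,1],[0.1,1,0,0,0,0,1]]]'
python3 -m inch '[[[0.05,0.2,0,0,0,0,1],[0.1,0.4,0,0,0,0,1],[0.1,0.6,0,0,0,0,1],[0.1,0.8,0,0,0,0,1],[0.1,1,0,0,0,0,1],[0.1,1,0,0,0,0,1],[0.1,1,0,0,0,0,1],[0.1,1,0,0,0,0,1],[0.1,1,0,0,0,0,1],[0.1,1,0,0,0,0,1]]]'
python3 - <<'E'
from h import *
s=np.load("s.npy");P=tgt(s,51,118,12)
rel([P,P+[0,0,130]],s[2])
E
```

```text
time: 2.6
tool_pos: [402.5, 90.8, 386.8]
tcp_rot: [-3.142, -0.0, 0.525]
contact_force: [-0.0, 0.2, -0.2]
grip_width: 0.3
time: 3.85
tool_pos: [519.9, -72.3, 387.0]
tcp_rot: [3.141, -0.0, 0.525]
contact_force: [-0.3, -0.6, -0.0]
grip_width: 0.6
time 3.85 pos [519.9 -72.3 387. ] rpy [ 3.141 -0.     0.525] F [-0.3 -0.6 -0. ]
[-0.005  0.337  0.673] [ 0.    -0.001 -0.   ]
[-0.005  0.337  0.023] [ 0.    -0.001 -0.   ]
```

Move to the pre-contact spot, then look.

```bash
python3 -m inch '[[[0,0.15,0,0,0,0,1],[0,0.34,0,0,0,0,1],[0,0.34,0.1,0,0,0,1],[0,0.34,0.25,0,0,0,1],[0,0.34,0.4,0,0,0,1],[0,0.34,0.55,0,0,0,1],[0,0.34,0.67,0,0,0,1],[0,0.34,0.67,0,0,0,1],[0,0.34,0.67,0,0,0,1],[0,0.34,0.67,0,0,0,1]]]'
python3 - <<'E'
from h import *
for n,(x,y) in(("scene",(240,110)),("top",(250,140))):
    b=bot.capture(n)[y:y+150,x:x+150,::-1]
    cv2.imwrite(f"pics/{n}2.png",cv2.resize(b,None,fx=4,fy=4,interpolation=cv2.INTER_CUBIC))
s=np.load("s.npy")
rel([tgt(s,a,118) for a in(53,58,63,68,73,78,83,86)])
E
```

```text
time: 5.1
tool_pos: [554.7, -131.9, 254.1]
tcp_rot: [3.14, -0.002, 0.524]
contact_force: [1.1, 0.1, -0.8]
grip_width: 0.3
time 5.2 pos [ 554.4 -131.8  253.7] rpy [ 3.14e+00 -1.00e-03  5.24e-01] F [1.5 0.6 0.1]
[-0.006  0.044  0.068] [0. 0. 0.]
[-0.006  0.075  0.11 ] [0. 0. 0.]
[-0.006  0.102  0.153] [0. 0. 0.]
[-0.006  0.125  0.199] [0. 0. 0.]
[-0.006  0.145  0.247] [0. 0. 0.]
[-0.006  0.159  0.296] [0. 0. 0.]
[-0.006  0.17   0.347] [0. 0. 0.]
[-0.006  0.174  0.378] [0. 0. 0.]
```

View pics/scene2.png

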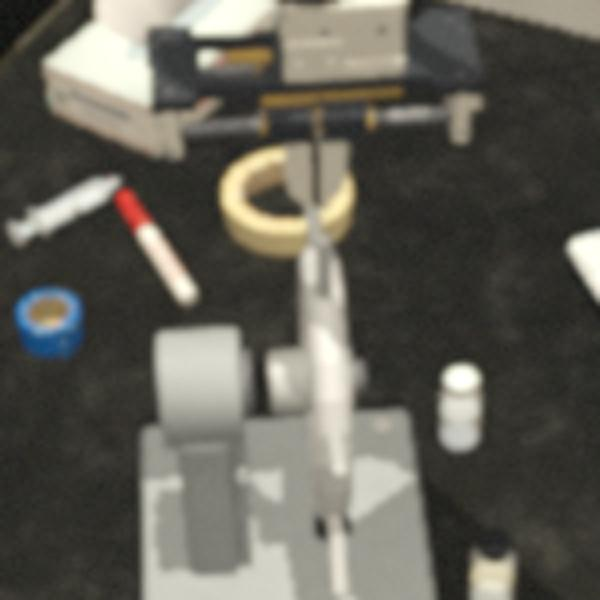

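View pics/top2.png

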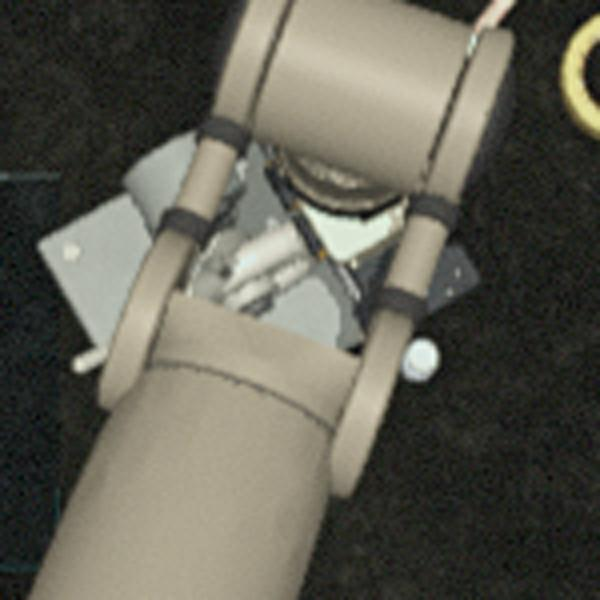

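```bash
python3 -m inch '[[[0,0.02,0.03,0,0,0,1],[0,0.045,0.07,0,0,0,1],[0,0.075,0.11,0,0,0,1],[0,0.1,0.15,0,0,0,1],[0,0.125,0.2,0,0,0,1],[0,0.145,0.25,0,0,0,1],[0,0.16,0.3,0,0,0,1],[0,0.17,0.35,0,0,0,1],[0,0.175,0.37,0,0,0,1],[0,0.175,0.37,0,0,0,1]]]'
python3 - <<'E'
from h import *
for n,(x,y) in(("scene",(240,110)),):
    b=bot.capture(n)[y:y+150,x:x+150,::-1]
    cv2.imwrite(f"pics/{n}3.png",cv2.resize(b,None,fx=4,fy=4,interpolation=cv2.INTER_CUBIC))
s=np.load("s.npy");rel([tgt(s,86,118)])
for t in(220,225,230,235,240):
  print(t,[tuple(((proj("scene",wheelpt(s,135,np.radians(t+k)))[0]-[240,110])*4).round()) for k in(30,90,150,210,270)],((proj("scene",wheelpt(s,109,np.radians(t)))[0]-[240,110])*4).round())
E
```

```text
time: 6.45
tool_pos: [571.2, -161.8, 178.1]
tcp_rot: [-3.14, 0.001, 0.524]
contact_force: [0.1, 0.5, -0.8]
grip_width: 0.3
time 6.5 pos [ 571.2 -161.7  178.3] rpy [-3.14e+00  1.00e-03  5.24e-01] F [-0.6  0.7  0.3]
[-0.003  0.003  0.001] [0. 0. 0.]
220 [(np.float64(345.0), np.float64(590.0)), (np.float64(340.0), np.float64(406.0)), (np.float64(320.0), np.float64(193.0)), (np.float64(310.0), np.float64(192.0)), (np.float64(317.0), np.float64(362.0))] [338. 555.]
225 [(np.float64(346.0), np.float64(583.0)), (np.float64(338.0), np.float64(385.0)), (np.float64(319.0), np.float64(184.0)), (np.float64(310.0), np.float64(202.0)), (np.float64(318.0), np.float64(379.0))] [339. 558.]
230 [(np.float64(346.0), np.float64(574.0)), (np.float64(337.0), np.float64(364.0)), (np.float64(317.0), np.float64(176.0)), (np.float64(310.0), np.float64(213.0)), (np.float64(319.0), np.float64(396.0))] [340. 559.]
235 [(np.float64(346.0), np.float64(564.0)), (np.float64(335.0), np.float64(343.0)), (np.float64(316.0), np.float64(170.0)), (np.float64(310.0), np.float64(224.0)), (np.float64(320.0), np.float64(413.0))] [340. 558.]
240 [(np.float64(346.0), np.float64(551.0)), (np.float64(333.0), np.float64(322.0)), (np.float64(315.0), np.float64(166.0)), (np.float64(311.0), np.float64(237.0)), (np.float64(322.0), np.float64(430.0))] [341. 556.]
```

View pics/scene3.png

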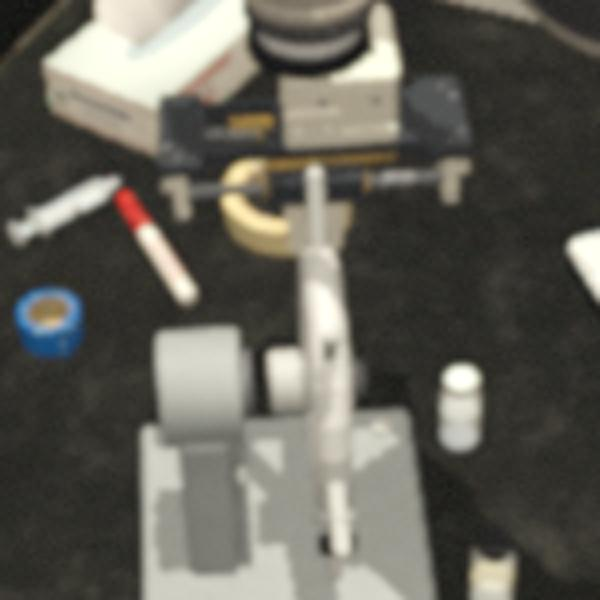

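```bash
python3 -m inch '[[[0,0,-0.1,0,0,0,1],[0,0,-0.3,0,0,0,1],[0,0,-0.5,0,0,0,1],[0,0,-0.7,0,0,0,1],[0,0,-0.75,0,0,0,1],[0,-0.15,-0.75,0,0,0,1],[0,-0.3,-0.75,0,0,0,1],[0,-0.45,-0.75,0,0,0,1],[0,-0.45,-0.75,0,0,0,1],[0,-0.45,-0.75,0,0,0,1]]]'
python3 - <<'E'
from h import *
s=np.load("s.npy");rel([tgt(s,26,118,14)]+[tgt(s,a,118) for a in np.arange(28,90,4)])
E
```

```text
time: 7.75
tool_pos: [526.6, -84.4, 328.1]
tcp_rot: [-3.141, 0.001, 0.524]
contact_force: [-0.5, 0.4, 0.1]
grip_width: 0.4
time 7.75 pos [526.6 -84.4 328.1] rpy [-3.141e+00  1.000e-03  5.240e-01] F [-0.5  0.4  0.1]
[-0.004  0.036  0.244] [0. 0. 0.]
[-0.004  0.118  0.283] [0. 0. 0.]
[-0.004  0.155  0.302] [0. 0. 0.]
[-0.004  0.19   0.323] [0. 0. 0.]
[-0.004  0.223  0.347] [0. 0. 0.]
[-0.003  0.255  0.374] [0. 0. 0.]
[-0.003  0.285  0.402] [0. 0. 0.]
[-0.003  0.313  0.432] [0. 0. 0.]
[-0.003  0.338  0.465] [0. 0. 0.]
[-0.003  0.362  0.499] [0. 0. 0.]
[-0.003  0.382  0.534] [0. 0. 0.]
[-0.003  0.401  0.571] [0. 0. 0.]
[-0.003  0.417  0.609] [0. 0. 0.]
[-0.003  0.43   0.648] [0. 0. 0.]
[-0.003  0.44   0.688] [0. 0. 0.]
[-0.003  0.447  0.729] [0. 0. 0.]
[-0.003  0.452  0.77 ] [0. 0. 0.]
```

```bash
python3 -m inch '[[[0,0.035,0.1,0,0,0,1],[0,0.035,0.2,0,0,0,1],[0,0.035,0.245,0,0,0,1],[0,0.08,0.265,0,0,0,1],[0,0.12,0.285,0,0,0,1],[0,0.19,0.325,0,0,0,1],[0,0.255,0.375,0,0,0,1],[0,0.315,0.43,0,0,0,1],[0,0.34,0.465,0,0,0,1],[0,0.34,0.465,0,0,0,1]]]'
python3 - <<'E'
from h import *
s=np.load("s.npy");rel([tgt(s,a,118) for a in np.arange(58,90,4)])
E
```

```text
time: 9.0
tool_pos: [560.4, -143.3, 234.7]
tcp_rot: [-3.14, 0.001, 0.524]
contact_force: [-0.0, -0.2, -0.7]
grip_width: 0.3
time 9.0 pos [ 560.4 -143.3  234.7] rpy [-3.14e+00  1.00e-03  5.24e-01] F [-0.  -0.2 -0.7]
[-0.002  0.01   0.015] [0. 0. 0.]
[-0.002  0.033  0.049] [0. 0. 0.]
[-0.002  0.052  0.086] [0. 0. 0.]
[-0.002  0.069  0.123] [0. 0. 0.]
[-0.002  0.084  0.162] [0. 0. 0.]
[-0.002  0.095  0.201] [0. 0. 0.]
[-0.002  0.104  0.241] [0. 0. 0.]
[-0.002  0.11   0.282] [0. 0. 0.]
```

```bash
python3 -m inch '[[[0,0.01,0.015,0,0,0,1],[0,0.035,0.05,0,0,0,1],[0,0.05,0.085,0,0,0,1],[0,0.07,0.125,0,0,0,1],[0,0.085,0.16,0,0,0,1],[0,0.095,0.2,0,0,0,1],[0,0.105,0.24,0,0,0,1],[0,0.11,0.27,0,0,0,1],[0,0.11,0.27,0,0,0,1],[0,0.11,0.27,0,0,0,1]]]'
python3 - <<'E'
from h import *
for n,(x,y) in(("scene",(240,110)),):
    b=bot.capture(n)[y:y+150,x:x+150,::-1]
    cv2.imwrite(f"pics/{n}4.png",cv2.resize(b,None,fx=4,fy=4,interpolation=cv2.INTER_CUBIC))
s=np.load("s.npy");rel([tgt(s,86,118)])
for t in(220,225,230,235,240):
  t+=60;print(t,[tuple(((proj("scene",wheelpt(s,135,np.radians(t+k)))[0]-[240,110])*4).round()) for k in(-30,30,90,150,210)],((proj("scene",wheelpt(s,109,np.radians(t)))[0]-[240,110])*4).round())
E
```

```text
time: 10.25
tool_pos: [571.5, -161.8, 181.5]
tcp_rot: [-3.141, 0.0, 0.524]
contact_force: [-0.0, 1.0, 0.3]
grip_width: 0.6
time 10.3 pos [ 571.5 -161.8  181.7] rpy [-3.141  0.     0.524] F [ 0.2 -0.5  0.3]
[-0.004  0.002  0.017] [0. 0. 0.]
280 [(np.float64(345.0), np.float64(590.0)), (np.float64(340.0), np.float64(406.0)), (np.float64(320.0), np.float64(193.0)), (np.float64(310.0), np.float64(192.0)), (np.float64(317.0), np.float64(362.0))] [341. 493.]
285 [(np.float64(346.0), np.float64(583.0)), (np.float64(338.0), np.float64(385.0)), (np.float64(319.0), np.float64(184.0)), (np.float64(310.0), np.float64(202.0)), (np.float64(318.0), np.float64(379.0))] [341. 479.]
290 [(np.float64(346.0), np.float64(574.0)), (np.float64(337.0), np.float64(364.0)), (np.float64(317.0), np.float64(176.0)), (np.float64(310.0), np.float64(213.0)), (np.float64(319.0), np.float64(396.0))] [340. 465.]
295 [(np.float64(346.0), np.float64(564.0)), (np.float64(335.0), np.float64(343.0)), (np.float64(316.0), np.float64(170.0)), (np.float64(310.0), np.float64(224.0)), (np.float64(320.0), np.float64(413.0))] [340. 450.]
300 [(np.float64(346.0), np.float64(551.0)), (np.float64(333.0), np.float64(322.0)), (np.float64(315.0), np.float64(166.0)), (np.float64(311.0), np.float64(237.0)), (np.float64(322.0), np.float64(430.0))] [339. 434.]
```

View pics/scene4.png

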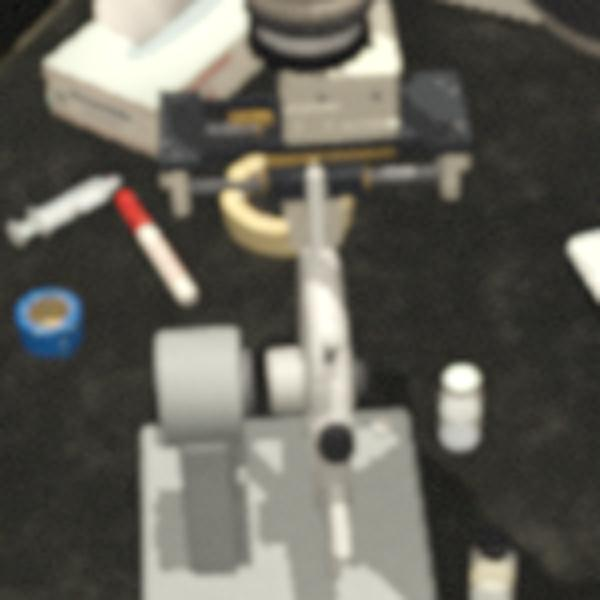

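```bash
python3 -m inch '[[[0,0,-0.1,0,0,0,1],[0,0,-0.3,0,0,0,1],[0,0,-0.5,0,0,0,1],[0,0,-0.7,0,0,0,1],[0,0,-0.75,0,0,0,1],[0,-0.15,-0.75,0,0,0,1],[0,-0.3,-0.75,0,0,0,1],[0,-0.45,-0.75,0,0,0,1],[0,-0.45,-0.75,0,0,0,1],[0,-0.45,-0.75,0,0,0,1]]]'
python3 - <<'E'
from h import *
s=np.load("s.npy");rel([tgt(s,24,118,14)]+[tgt(s,a,118) for a in np.arange(26,62,4)])
E
```

```text
time: 11.55
tool_pos: [526.7, -84.4, 331.1]
tcp_rot: [-3.141, 0.001, 0.524]
contact_force: [0.1, 0.3, 0.0]
grip_width: 0.4
time 11.55 pos [526.7 -84.4 331.1] rpy [-3.141e+00  1.000e-03  5.240e-01] F [0.1 0.3 0. ]
[-0.004  0.016  0.253] [0. 0. 0.]
[-0.004  0.099  0.289] [0. 0. 0.]
[-0.004  0.136  0.307] [0. 0. 0.]
[-0.004  0.172  0.327] [0. 0. 0.]
[-0.004  0.207  0.35 ] [0. 0. 0.]
[-0.004  0.239  0.375] [0. 0. 0.]
[-0.004  0.27   0.403] [0. 0. 0.]
[-0.004  0.299  0.432] [0. 0. 0.]
[-0.004  0.326  0.464] [0. 0. 0.]
[-0.004  0.35   0.497] [0. 0. 0.]
```

```bash
python3 -m inch '[[[0,0.02,0.1,0,0,0,1],[0,0.02,0.2,0,0,0,1],[0,0.02,0.255,0,0,0,1],[0,0.06,0.275,0,0,0,1],[0,0.1,0.29,0,0,0,1],[0,0.17,0.33,0,0,0,1],[0,0.24,0.375,0,0,0,1],[0,0.3,0.43,0,0,0,1],[0,0.35,0.495,0,0,0,1],[0,0.35,0.495,0,0,0,1]]]'
python3 - <<'E'
from h import *
s=np.load("s.npy");rel([tgt(s,a,118+(a-58)/3.2) for a in np.arange(58,92,4)])
E
```

```text
time: 12.8
tool_pos: [561.2, -145.4, 230.8]
tcp_rot: [-3.139, 0.002, 0.523]
contact_force: [0.2, 0.2, 0.6]
grip_width: 0.6
time 12.8 pos [ 561.2 -145.4  230.8] rpy [-3.139e+00  2.000e-03  5.230e-01] F [0.2 0.2 0.6]
[-0.001 -0.    -0.005] [0. 0. 0.]
[-0.001  0.027  0.027] [0. 0. 0.]
[-0.001  0.053  0.061] [0. 0. 0.]
[-0.     0.076  0.097] [0. 0. 0.]
[-0.     0.097  0.135] [0. 0. 0.]
[-0.     0.115  0.175] [0. 0. 0.]
[-0.     0.131  0.217] [0. 0. 0.]
[-0.     0.143  0.26 ] [0. 0. 0.]
[0.    0.153 0.304] [0. 0. 0.]
```

```bash
python3 -m inch '[[[0,0.02,0.02,0,0,0,1],[0,0.05,0.06,0,0,0,1],[0,0.075,0.1,0,0,0,1],[0,0.095,0.135,0,0,0,1],[0,0.115,0.175,0,0,0,1],[0,0.13,0.21,0,0,0,1],[0,0.14,0.24,0,0,0,1],[0,0.145,0.26,0,0,0,1],[0,0.148,0.27,0,0,0,1],[0,0.148,0.27,0,0,0,1]]]'
python3 - <<'E'
from h import *
for n,(x,y) in(("scene",(240,110)),):
    b=bot.capture(n)[y:y+150,x:x+150,::-1]
    cv2.imwrite(f"pics/{n}5.png",cv2.resize(b,None,fx=4,fy=4,interpolation=cv2.INTER_CUBIC))
s=np.load("s.npy");rel([tgt(s,86,118)])
for t in(352,355,358,360,362,365):
  print(t,[tuple(((proj("scene",wheelpt(s,135,np.radians(t+k)))[0]-[240,110])*4).round()) for k in(-30,30,-90,-150,90)],((proj("scene",wheelpt(s,109,np.radians(t)))[0]-[240,110])*4).round())
E
```

```text
time: 14.05
tool_pos: [576.4, -170.5, 178.6]
tcp_rot: [3.141, 0.0, 0.524]
contact_force: [-0.3, -0.8, 1.2]
grip_width: 0.3
time 14.1 pos [ 576.5 -170.6  178.7] rpy [ 3.141 -0.     0.524] F [-0.7 -0.8 -1.3]
[-0.004 -0.048  0.003] [0. 0. 0.]
352 [(np.float64(336.0), np.float64(355.0)), (np.float64(317.0), np.float64(174.0)), (np.float64(346.0), np.float64(570.0)), (np.float64(336.0), np.float64(573.0)), (np.float64(310.0), np.float64(217.0))] [326. 270.]
355 [(np.float64(335.0), np.float64(343.0)), (np.float64(316.0), np.float64(170.0)), (np.float64(346.0), np.float64(564.0)), (np.float64(337.0), np.float64(578.0)), (np.float64(310.0), np.float64(224.0))] [325. 262.]
358 [(np.float64(334.0), np.float64(330.0)), (np.float64(315.0), np.float64(168.0)), (np.float64(346.0), np.float64(556.0)), (np.float64(338.0), np.float64(583.0)), (np.float64(311.0), np.float64(232.0))] [324. 255.]
360 [(np.float64(333.0), np.float64(322.0)), (np.float64(315.0), np.float64(166.0)), (np.float64(346.0), np.float64(551.0)), (np.float64(338.0), np.float64(586.0)), (np.float64(311.0), np.float64(237.0))] [324. 251.]
362 [(np.float64(333.0), np.float64(314.0)), (np.float64(314.0), np.float64(165.0)), (np.float64(346.0), np.float64(546.0)), (np.float64(339.0), np.float64(588.0)), (np.float64(311.0), np.float64(243.0))] [323. 247.]
365 [(np.float64(332.0), np.float64(302.0)), (np.float64(314.0), np.float64(164.0)), (np.float64(346.0), np.float64(537.0)), (np.float64(340.0), np.float64(592.0)), (np.float64(311.0), np.float64(251.0))] [323. 241.]
```

View pics/scene5.png

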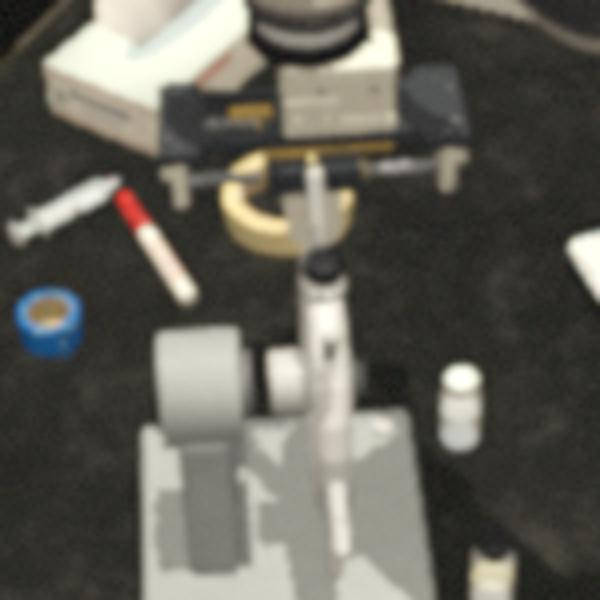

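```bash
python3 -m inch '[[[0,0,0.005,0,0,0,1],[0,0,0.01,0,0,0,1],[0,0,0.015,0,0,0,1],[0,0,0.02,0,0,0,1],[0,0,0.025,0,0,0,1],[0,0,0.03,0,0,0,1],[0,0,0.03,0,0,0,1],[0,0,0.03,0,0,0,1],[0,0,0.03,0,0,0,1],[0,0,0.03,0,0,0,1]]]'
python3 -m inch '[[[0,0,-0.05,0,0,0,1],[0,0,-0.2,0,0,0,1],[0,0,-0.4,0,0,0,1],[0,0,-0.6,0,0,0,1],[0,0,-0.8,0,0,0,1],[0,0,-1,0,0,0,1],[0,0.2,-1,0,0,0,1],[0,0.5,-1,0,0,0,1],[0,0.7,-1,0,0,0,1],[0,0.7,-1,0,0,0,1]]]'
python3 - <<'E'
from h import *
for n,(x,y) in(("scene",(240,110)),("top",(250,140))):
    b=bot.capture(n)[y:y+150,x:x+150,::-1]
    cv2.imwrite(f"pics/{n}6.png",cv2.resize(b,None,fx=4,fy=4,interpolation=cv2.INTER_CUBIC))
s=np.load("s.npy")
for t in(352,355,358,360,362,365):
  print(t,[tuple(((proj("top",wheelpt(s,135,np.radians(t+k)))[0]-[250,140])*4).round()) for k in(-30,30,-90,90)],((proj("top",wheelpt(s,109,np.radians(t)))[0]-[250,140])*4).round())
E
```

```text
time: 15.35
tool_pos: [576.3, -170.2, 172.6]
tcp_rot: [-3.141, 0.0, 0.524]
contact_force: [0.9, -0.7, 1.1]
grip_width: 0.6
time: 16.6
tool_pos: [646.8, -294.2, 369.3]
tcp_rot: [-3.138, 0.002, 0.521]
contact_force: [-0.1, 1.3, -0.3]
grip_width: 0.2
352 [(np.float64(123.0), np.float64(327.0)), (np.float64(309.0), np.float64(213.0)), (np.float64(72.0), np.float64(387.0)), (np.float64(410.0), np.float64(179.0))] [217. 271.]
355 [(np.float64(130.0), np.float64(322.0)), (np.float64(318.0), np.float64(209.0)), (np.float64(70.0), np.float64(387.0)), (np.float64(411.0), np.float64(181.0))] [225. 266.]
358 [(np.float64(138.0), np.float64(316.0)), (np.float64(326.0), np.float64(204.0)), (np.float64(68.0), np.float64(386.0)), (np.float64(410.0), np.float64(183.0))] [233. 262.]
360 [(np.float64(143.0), np.float64(312.0)), (np.float64(332.0), np.float64(202.0)), (np.float64(67.0), np.float64(385.0)), (np.float64(410.0), np.float64(184.0))] [238. 259.]
362 [(np.float64(149.0), np.float64(308.0)), (np.float64(337.0), np.float64(199.0)), (np.float64(67.0), np.float64(385.0)), (np.float64(409.0), np.float64(185.0))] [244. 256.]
365 [(np.float64(158.0), np.float64(302.0)), (np.float64(345.0), np.float64(196.0)), (np.float64(66.0), np.float64(383.0)), (np.float64(408.0), np.float64(188.0))] [251. 251.]
```

View pics/scene6.png

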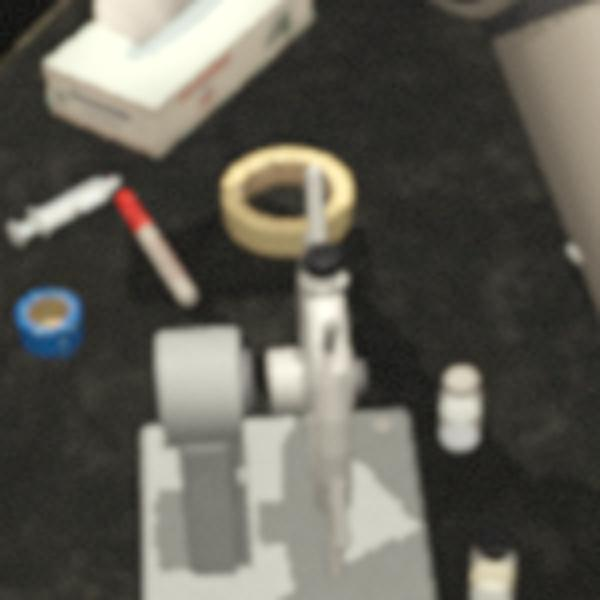

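View pics/top6.png

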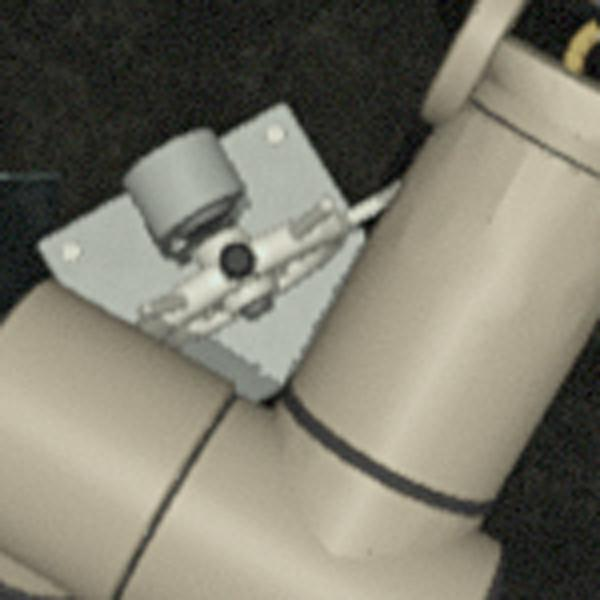

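```bash
python3 - <<'E'
from plant import bot
o=bot.get_obs();print(o["time"],o["contact_force"],abs(o["dq"]).max())
print(bot.close_job())
E
```

```text
16.7 [-0.00704617 -0.46147316  0.44979925] 0.043727287419064086
the job is handed in; nothing more can be done
None
```

The valve stem now points straight up, and I handed the job in at 16.7 s. I turned the wheel clockwise from about 203° with the shut fingertips, in three pushes down on successive right-hand spokes. The last push brought its spoke to horizontal, and then I lifted the fingers clear.

- **Stem angle:** in the final top picture, the stem cap and the tips of its two neighbouring spokes agree with an upright stem to within about 1°.
- **Stand:** its back corner is at the same pixel as at the start.
- **Bystanders:** the tool stayed above 170 mm, well over the vials, the weighing boat and the timer. Both vials look in place in the final scene crop. The weighing boat was mostly hidden in it and the timer lay outside it, so I did not check those two.
- **Force and clearance:** about 0.6 N was read on the tool at the end, which is within sensor noise. The arm was clear of everything.
- **Not checked:** I did not measure the wheel's speed. I relied on the bearing friction and a slow last push to leave it standing still. No check failed or disagreed.

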